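# Slide a freshly glazed vase from the banding wheel onto a ware board

### The job

The tall vase on the banding wheel is freshly glazed down to its bare clay foot, so do not lift it and let nothing touch the glaze. Bring the ware board up until the middle of its end is against the wheel head, then slide the vase across by pushing it low on the bare foot, so that it stands upright with its whole foot on the board and never bumps the little beaker there. Finally draw the loaded board back at least a hand's breadth (80 mm) clear of the wheel, leaving both pots standing on it and the paint jar and the bowl behind undisturbed.

Things in the scene. Friction and masses are not known exactly. Their poses are not given: they have to be found in the camera images.
- wheel: Banding wheel: a low aluminium turntable, 50 mm high. Its flat round head (210 mm across, 12 mm thick, top at 50 mm above the table, overhanging the base) spins freely about its upright axis; the base, 150 mm across, does not move. Origin: on the axis, at table level. The ware board lies roughly on its -y side.
- wheel_top (a point): Centre of the top face of the wheel head (50 mm above the table).
- vase: Bottle-shaped vase, 175 mm tall, 0.35 to 0.7 kg, near the middle of the wheel head. Its foot, the lowest 30 mm, is a bare terracotta disc 92 mm across (too wide to grip, and its widest part); above, the white glazed body narrows from 89 mm to 39 mm at the neck, with a 50 mm lip. It may tip if pushed above 60 mm. Origin: centre of the underside; z up its axis.
- vase_glaze: The white glazed part of the same vase (everything above the lowest 30 mm). Same origin and axes as the vase.
- board: Ware board: plywood 300 mm long (its y), 180 mm wide (x), 15 mm thick, on two 33.5 mm high cross battens (at y = +75 and -60 mm), so its top is 48.5 mm above the table, 1.5 mm below the wheel head. Loose, 0.7 to 1 kg, friction 0.5 to 0.7. Its plain +y end goes to the wheel; near the -y end is a hand slot right through. Origin: board centre, at table level.
- board_end (a point): Middle of the board's plain +y end, at its top face.
- board_grip (a point): Middle of the top of the grip bar, 26 mm wide, at the board's -y end. Next to it, towards the wheel, is the hand slot: 40 mm along y by 100 mm along x, beginning 13 mm from here. One finger in the slot and one beyond the end hold the bar.
- beaker: Small unglazed handleless cup, 70 mm tall, 52 mm across the foot and 68 mm at the rim, 0.16 kg, standing loose on the board in its slot-side half. Origin: centre of its underside.
- bowl: Unglazed bowl, 124 mm across, 55 mm tall, on the table behind the board (farther from the robot). Bystander; origin: centre of its underside.
- jar: White screw-top paint jar, 68 mm across, 85 mm tall, on the table behind the wheel. Bystander; origin: centre of its underside.

How it is judged:
By the outcome, as a careful person would: the job done as asked, in the order asked, and still so for the second after the job is handed in, with the robot touching nothing.
It also fails if it takes over 72 s, if anything falls off the work surface, if the arm or the gripper's body presses on something with over 40 N, if the wrist force passes 120 N, or if a joint passes its speed limit or range.

### The arm

A 7-joint arm with a two-finger parallel gripper is mounted at the origin on the work surface. World frame = base frame: x ahead of the robot, y to its left, z up, the work surface at z = 0. Lengths are in mm, angles in rad, forces in N, time in s.
With the tool pointing down it reaches from about 350 to 775 mm from the base axis. Payload 3.1 kg.
Tool frame: the origin (TCP) lies at the very end of the fingers, on their centre line; the grasp point (between the pads) lies 19 mm behind it; y points along the fingers, x is the direction in which the jaws open and shut, and the axes are right-handed (so a half turn about y gives the same grasp; the last joint's range is limited). The gripper opens to 85 mm and grips with 20 to 120 N. Pads are 22 mm wide; open, the fingers measure 114 mm over their backs; the gripper's body (76 mm by 85 mm) begins 54 mm behind the grasp point. The pads swing forward as they close: fully open they stand 13 mm farther back than shut.
Start: joints at [1.198, 0.311, 0.014, 1.512, -0.004, 1.319, -0.027], TCP at [178.673, -520.186, 231.304] pointing down, gripper open.
Joint ranges: [-2.7, 2.7], [-0.3, 1.91], [-1.27, 1.3], [0.12, 2.57], [-1.44, 4.58], [0.2, 2.03], [-3.05, 3.05]. Speed limits (rad/s): [2.79, 2.79, 3.14, 3.14, 3.14, 3.14, 3.14].

### API

Orientations are given as a 3x3 rotation matrix whose columns are the frame's x, y, z axes.
In Python, from plant import manip gives the robot as it stands.
- The arm moves only by the shell command python3 -m jog 'ROWS' [OPENING]. ROWS is JSON, a list of rows, each a list of 6 numbers: the shift along the tool's x, y, z scaled (see below), then the turn, a rotation vector about the tool's x, y, z scaled (see below). A call has 1 to 5 rows; each row shifts and turns the commanded pose from where the row before left it, along the tool's axes as they then stand; what a row does not reach is not made up. The controller multiplies each number of a shift by 0.15 m and each number of a turn by 360 degrees. A row lasts 1/10 s, in which the tool goes at most 50 mm and 8.59 degrees, less where a joint would pass 70% of its speed; a pose out of reach is approached as far as the arm can. A call with a number of a shift or a turn outside -1 to 1 is refused whole. A call with a gripper value outside its range is refused whole. OPENING is the closure, from 0 (fully open) to 1 (shut), set as the call begins (- or left out, the last holds). The fingers move at their own pace and stop on an object; the grip force is fixed at half the most. Time passes only in rows, so rows that do not move let the fingers close. It gives the time, the measured TCP pose, the force and the opening at its end, in the units of the state.
- manip.observe(): the state, without advancing time (a new reading comes with each control period).
- manip.get_image(name): name is "side" or "top"; returns (picture, depth): 384x512x3 uint8, blue, green, red; 384x512 float32, mm along the optical axis (not along the pixel's ray), 0 where there is no reading.
- manip.camera_info(name): a dict with "intrinsics" (3x3 intrinsics, pixels), "k1" (the pictures are not rectified: a ray, as slopes to the right and down, at radius r is drawn at 1 + k1 r^2 times it, then the intrinsics apply), "camera_from_world" (4x4, takes a point from world to camera coordinates). Camera axes: x right, y down, z forward; pixel columns grow to the right and rows downward; lengths in mm; the calibration is good to about 2 mm. A picture is of the moment at which its call begins. camera_info takes no time and is no camera call.
- manip.hand_in(): hands the job in, once; it reports no verdict.
The state is a dict: "clock": time; "joint_pos": joint angles; "qvel": joint speeds; "joint_efforts": joint torques, N m; "tool_pos": TCP position; "orientation": TCP orientation; "force": force on the tool from outside, world axes, zero at the start; "torque": the same for the moment, N m; "finger_gap": finger opening in mm.
Only numpy, scipy, OpenCV 4.12 (cv2) and the standard library are available. Lean on these libraries where they do the work, as an engineer would, in place of code of your own. Each camera call takes 0.05 s, during which the arm holds its last target. There are 200 camera calls.

## Working session

There is one attempt and no reset: what is moved stays moved. The work goes in short steps, Python scripts to look and compute and a shell command to move; the robot and the scene stay as the last step left them, time stands still between calls to the robot, and variables do not carry over. Pictures are saved under pics/ and viewed, about 8 in all and at most 12, crops included, and the job is handed in when it is done.

```bash
ls; mkdir -p pics; cat > h.py <<'E'
import numpy as np, cv2
from plant import manip
def cam(n):
    c=manip.camera_info(n); return np.array(c["intrinsics"],float),float(c["k1"]),np.array(c["camera_from_world"],float)
def ray(n,uv):
    K,k1,T=cam(n); d=np.linalg.inv(K)@[uv[0],uv[1],1]; p=d[:2].copy(); q=p.copy()
    for _ in range(20): q=p/(1+k1*(q@q))
    R=T[:3,:3]; return -R.T@T[:3,3], R.T@np.array([q[0],q[1],1])
def onplane(n,uv,z):
    o,d=ray(n,uv); return o+d*(z-o[2])/d[2]
def proj(n,P):
    K,k1,T=cam(n); c=T[:3,:3]@np.array(P,float)+T[:3,3]; q=c[:2]/c[2]; q=q*(1+k1*(q@q)); return (K@[q[0],q[1],1])[:2]
def cloud(n,dep):
    K,k1,T=cam(n); v,u=np.mgrid[:384,:512]; p=np.stack([(u-K[0,2])/K[0,0],(v-K[1,2])/K[1,1]],-1); q=p.copy()
    for _ in range(20): q=p/(1+k1*(q**2).sum(-1,keepdims=True))
    C=np.concatenate([q*dep[...,None],dep[...,None]],-1); return (C-T[:3,3])@T[:3,:3]
E
python3 - <<'E'
from h import *
for n in("side","top"):
    im,d=manip.get_image(n); cv2.imwrite(f"pics/{n}0.png",im); np.save(f"{n}0.npy",d)
a=cv2.imread("pics/side0.png");b=cv2.imread("pics/top0.png")
o=ray("top",(256,192)),ray("side",(256,192)); print(o)
s=manip.observe(); print({k:np.round(v,3) for k,v in s.items()})
E
```

```text
pics
((array([ 474.19084042,  -14.80658432, 1126.0178496 ]), array([ 0.16589601, -0.01504822, -0.98615035])), (array([266.10509189, 479.11992086, 540.96565737]), array([ 0.46643829, -0.59945165, -0.65069954])))
{'clock': np.float64(0.1), 'joint_pos': array([ 1.198,  0.312,  0.014,  1.513, -0.004,  1.319, -0.027]), 'qvel': array([-0.001, -0.001,  0.001, -0.003, -0.001,  0.   , -0.001]), 'joint_efforts': array([ 1.0000e-03, -3.8085e+01,  1.4600e-01, -2.3124e+01,  1.2000e-02,
        8.0000e-03,  0.0000e+00]), 'tool_pos': array([ 178.443, -519.558,  230.32 ]), 'orientation': array([[ 0.325, -0.001,  0.946],
       [-0.946,  0.002,  0.325],
       [-0.002, -1.   , -0.   ]]), 'force': array([ 0.267, -0.143,  0.229]), 'torque': array([-0.06 , -0.031,  0.002]), 'finger_gap': np.float64(85.359)}
```

View pics/top0.png

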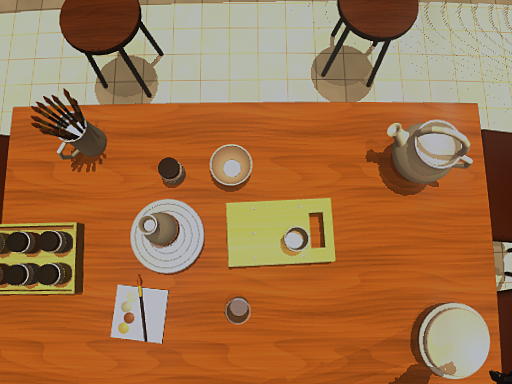

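View pics/side0.png

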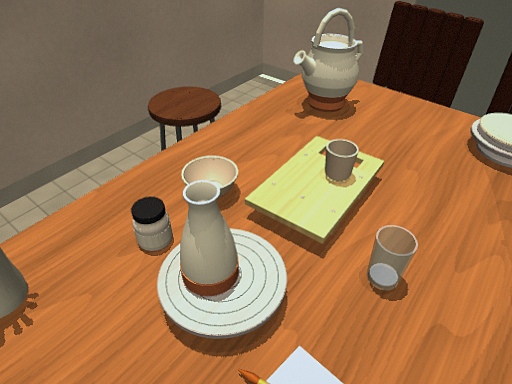

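Top view: wheel centred around (167,236), vase foot around (164,230), board (227..334, 198..268) with its slot at (317,230), beaker (296,239), bowl (231,165) and jar (170,169). An unlisted glass stands at (237,310). I'll measure these now.

```bash
cat > meas.py <<'E'
from h import *
def fit(P):
    A=np.c_[2*P,np.ones(len(P))]; s=np.linalg.lstsq(A,(P**2).sum(1),rcond=None)[0]; return s[:2],np.sqrt(s[2]+s[:2]@s[:2])
def board(im):
    hsv=cv2.cvtColor(im,cv2.COLOR_BGR2HSV); m=cv2.inRange(hsv,(24,60,110),(40,255,255)); m[:,:100]=0
    m=cv2.morphologyEx(m,cv2.MORPH_OPEN,np.ones((3,3)))
    c=max(cv2.findContours(m,cv2.RETR_EXTERNAL,cv2.CHAIN_APPROX_NONE)[0],key=cv2.contourArea)
    P=np.array([onplane("top",p[0],48.5)[:2] for p in c],np.float32)
    r=cv2.minAreaRect(P); return r,cv2.boxPoints(r)
def foot(im,n,z=30,roi=None):
    hsv=cv2.cvtColor(im,cv2.COLOR_BGR2HSV); return hsv
E
python3 - <<'E'
from meas import *
im=cv2.imread("pics/top0.png"); d=np.load("top0.npy"); W=cloud("top",d)
r,b=board(im); print("board",r,b)
def zsel(lo,hi,x0,x1,y0,y1): return (W[...,2]>lo)&(W[...,2]<hi)&(W[...,0]>x0)&(W[...,0]<x1)&(W[...,1]>y0)&(W[...,1]<y1)&(d>0)
for nm,uv in dict(wheel=(190,250),jar=(170,168),bowl=(231,169),beak=(296,239),glass=(237,310),lip=(150,226)).items(): print(nm,W[uv[1],uv[0]].round())
c0=W[236,167]
m=zsel(40,60,c0[0]-130,c0[0]+130,c0[1]-130,c0[1]+130).astype(np.uint8)*255
c=max(cv2.findContours(m,cv2.RETR_EXTERNAL,cv2.CHAIN_APPROX_NONE)[0],key=cv2.contourArea)[:,0]
P=np.array([onplane("top",p,50)[:2] for p in c]); P=cv2.convexHull(P.astype(np.float32))[:,0]; print("wheel",fit(P))
for nm,uv,h,R in(("jar",(170,168),85,45),("bowl",(231,165),55,75),("beaker",(296,239),118.5,45),("glass",(237,310),0,60)):
    q=onplane("top",uv,h); m=zsel(h-12 if h else 12,h+12 if h else 200,q[0]-R,q[0]+R,q[1]-R,q[1]+R)
    X=W[m]; print(nm,len(X),X.min(0).round(),X.max(0).round(),cv2.minEnclosingCircle(X[:,:2].astype(np.float32)))
# vase: side cloud
ds=np.load("side0.npy"); S=cloud("side",ds); ims=cv2.imread("pics/side0.png"); hsv=cv2.cvtColor(ims,cv2.COLOR_BGR2HSV)
for z in (35*1,):
  pass
for (Wc,dd,n) in((S,ds,"side"),(W,d,"top")):
  q=P.mean(0)
  for lo,hi in((53,60),(60,80),(80,100),(222,228)):
    m=(Wc[...,2]>lo)&(Wc[...,2]<hi)&(np.hypot(Wc[...,0]-q[0],Wc[...,1]-q[1])<90)&(dd>0); X=Wc[m][:,:2]
    if len(X)>8: print(n,lo,hi,len(X),*fit(X),X.min(0),X.max(0))
E
```

```text
board ((541.6907348632812, -96.99478149414062), (179.31736755371094, 299.85015869140625), 2.2074499130249023) [[ 446.3238     49.365597]
 [ 457.87335  -250.26205 ]
 [ 637.0577   -243.35516 ]
 [ 625.5081     56.27249 ]]
wheel [492. 155.  54.]
jar [720. 210.  85.]
bowl [733.  42.   7.]
beak [ 520. -142.   56.]
glass [322.  26.  10.]
lip [549. 233. 192.]
wheel (array([533.78679102, 221.16704284]), np.float64(104.63846251418225))
jar 365 [692. 184.  74.] [750. 245.  90.] ((722.2644653320312, 214.7379608154297), 30.662588119506836)
bowl 419 [675. -18.  43.] [798. 101.  61.] ((736.585693359375, 39.921234130859375), 61.71018600463867)
beaker 140 [ 486. -166.  107.] [ 552. -102.  123.] ((518.790771484375, -134.5225067138672), 33.86978530883789)
glass 353 [298. -11.  12.] [366.  54. 104.] ((331.8004455566406, 20.76264190673828), 34.16933822631836)
side 53 60 148 [563.69756177 208.07991891] 70.79821279078216 [476.61321009 129.1998769 ] [582.58573619 279.11035271]
side 60 80 457 [550.06870394 232.65969342] 45.84497189803145 [503.5185971  203.60604374] [576.71452609 279.3716851 ]
side 80 100 573 [550.42561102 232.20626284] 44.59367704480928 [503.40395232 195.36312034] [582.25185562 278.73670566]
side 222 228 302 [548.75650177 233.40773815] 22.106963327452085 [525.2219397  208.61897727] [573.82704166 257.01515716]
top 53 60 213 [545.28978964 199.01073874] 62.44940359471864 [464.7430446  121.66813993] [633.71420184 267.92257094]
top 60 80 54 [550.47560339 231.50652222] 45.49622563917862 [505.6441529  185.26239648] [596.59623772 239.34573937]
top 80 100 86 [550.79507009 232.63559324] 44.99918384467622 [505.57912565 186.66546586] [596.43013676 250.75968825]
top 222 228 110 [550.36211718 232.29109362] 22.189966539369383 [527.21439328 209.13266263] [572.7265357  256.09264008]
```

```bash
cat > go.py <<'E'
import sys
from h import *
from scipy.spatial.transform import Rotation as Ro
def go(p,yaw,tilt=0):
    """yaw: world angle of tool x (deg); tilt: lean about tool x, hand back along +tool z... """
    s=manip.observe(); R=np.array(s["orientation"]); P=np.array(s["tool_pos"])
    c,n=np.cos(np.radians(yaw)),np.sin(np.radians(yaw)); R0=np.array([[c,0,-n],[n,0,c],[0,-1,0]])
    Rt=R0@Ro.from_euler('x',tilt,degrees=True).as_matrix()
    d=R.T@(np.array(p)-P); r=Ro.from_matrix(R.T@Rt).as_rotvec()/(2*np.pi)
    print("pos",P.round(1),"F",np.round(s["force"],1),"gap",round(float(s["finger_gap"]),1),"t",round(float(s["clock"]),2),"q",np.round(s["joint_pos"],2))
    print("tool y",R[:,1].round(3),"dist",np.linalg.norm(d).round(1),"shift",(d/150).round(4),"turn",r.round(4),"min rows",int(np.ceil(max(np.linalg.norm(d)/50,np.linalg.norm(r)*360/8.59))))
go([float(x) for x in sys.argv[1:4]],*[float(x) for x in sys.argv[4:]])
E
python3 go.py 547 -234 200 -87.8
```

```text
pos [ 178.4 -519.6  230.3] F [ 0.3 -0.1  0.2] gap 85.4 t 0.1 q [ 1.2   0.31  0.01  1.51 -0.    1.32 -0.03]
tool y [-0.001  0.002 -1.   ] dist 467.2 shift [-1.0017  0.204   2.9423] turn [ 0.0001  0.0466 -0.0003] min rows 10
```

```bash
python3 -m jog '[[-0.1,0,0.25,0,0.0155,0],[-0.1,0,0.25,0,0.0155,0],[-0.1,0,0.25,0,0.0156,0],[-0.1,0,0.25,0,0,0],[-0.1,0,0.25,0,0,0]]' 0.45; python3 go.py 547 -234 200 -87.8
```

```text
clock: 0.6
tool_pos: [352.2, -416.6, 230.9]
orientation: [[0.038, -0.001, 0.999], [-0.999, 0.0, 0.038], [-0.0, -1.0, -0.001]]
force: [-0.1, -0.9, 0.1]
finger_gap: 46.7
pos [ 352.2 -416.6  230.9] F [-0.1 -0.9  0.1] gap 46.7 t 0.6 q [ 0.88  0.3  -0.05  1.52  0.02  1.32 -0.71]
tool y [-0.001  0.    -1.   ] dist 268.8 shift [-1.1672  0.206   1.3439] turn [ 0.0001 -0.0001 -0.0001] min rows 6
```

```bash
python3 -m jog '[[-0.2,0,0.22,0,0,0],[-0.2,0,0.22,0,0,0],[-0.2,0.05,0.22,0,0,0],[-0.2,0.05,0.22,0,0,0],[-0.18,0.05,0.22,0,0,0]]'; python3 -m jog '[[-0.18,0.1,0.22,0,0,0],[0,0.2,0,0,0,0],[0,0.1,0,0,0,0],[0,0,0,0,0,0]]'; python3 go.py 547 -234 70 -87.8
python3 - <<'E'
from h import *
for n in("side","top"):
    im,d=manip.get_image(n); cv2.imwrite(f"pics/{n}1.png",im)
    u=proj(n,(547,-234,48)).astype(int); print(n,u)
    x=max(0,min(512-160,u[0]-80));y=max(0,min(384-160,u[1]-80)); cv2.imwrite(f"pics/{n}1c.png",cv2.resize(im[y:y+160,x:x+160],(400,400),interpolation=cv2.INTER_CUBIC))
cv2.imwrite("pics/c1.png",np.hstack([cv2.imread("pics/side1c.png"),cv2.imread("pics/top1c.png")]))
E
```

```text
clock: 1.1
tool_pos: [511.4, -262.6, 208.2]
orientation: [[0.039, -0.001, 0.999], [-0.999, 0.001, 0.039], [-0.001, -1.0, -0.001]]
force: [-0.4, -0.7, -0.5]
finger_gap: 47.1
clock: 1.5
tool_pos: [540.0, -235.1, 145.1]
orientation: [[0.039, -0.007, 0.999], [-0.999, 0.003, 0.039], [-0.003, -1.0, -0.007]]
force: [-0.5, 0.4, -1.0]
finger_gap: 46.7
pos [ 540.  -235.1  145.1] F [-0.5  0.4 -1. ] gap 46.7 t 1.5 q [ 0.5   0.46 -0.17  1.52  0.08  1.18 -1.21]
tool y [-0.007  0.003 -1.   ] dist 75.5 shift [-0.004   0.5005  0.0503] turn [ 0.0012  0.0001 -0.0005] min rows 2
side [346 150]
top [327 229]
```

View pics/c1.png

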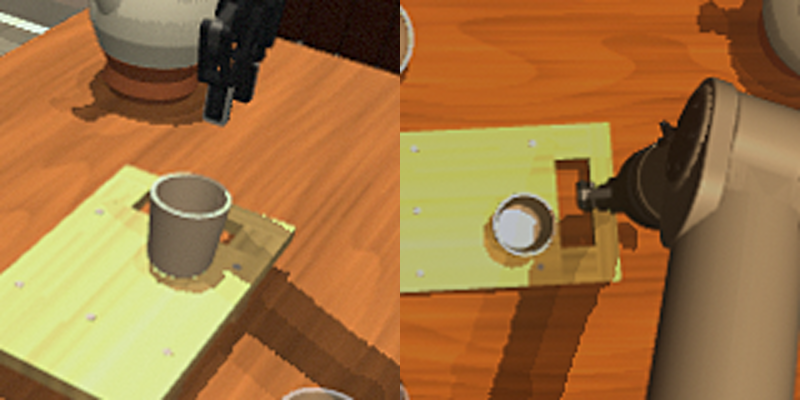

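The crops show the fingers above the bar: the slot finger is over the slot (top crop ~585,200), and the beaker is clear. Going down.

```bash
python3 -m jog '[[0,0.2,0.025,0.001,0,0],[0,0.2,0.02,0,0,0],[0,0.15,0,0,0,0],[0,0.15,0,0,0,0],[0,0.1,0,0,0,0]]'; python3 -m jog '[[0,0,0,0,0,0],[0,0,0,0,0,0]]';  python3 go.py 547 -234 25 -87.8
```

```text
clock: 2.1
tool_pos: [549.9, -236.8, 28.7]
orientation: [[0.037, 0.007, 0.999], [-0.999, -0.0, 0.037], [0.0, -1.0, 0.007]]
force: [-0.7, 0.4, 0.2]
finger_gap: 47.3
clock: 2.3
tool_pos: [550.6, -236.7, 29.9]
orientation: [[0.038, 0.008, 0.999], [-0.999, -0.001, 0.038], [0.001, -1.0, 0.008]]
force: [-1.0, 0.7, 0.5]
finger_gap: 47.2
pos [ 550.6 -236.7   29.9] F [-1.   0.7  0.5] gap 47.2 t 2.3 q [ 0.49  0.59 -0.16  1.62  0.11  0.93 -1.24]
tool y [ 0.008 -0.001 -1.   ] dist 6.6 shift [-0.0187  0.0327 -0.0233] turn [-0.0013 -0.0001  0.0001] min rows 1
```

Close on the bar.

```bash
python3 -m jog '[[-0.01,0.03,-0.02,-0.0013,0,0],[0,0,0,0,0,0],[0,0,0,0,0,0],[0,0,0,0,0,0],[0,0,0,0,0,0]]' 1; python3 go.py 547 -234 25 -87.8
```

```text
clock: 2.8
tool_pos: [547.4, -234.4, 25.5]
orientation: [[0.038, -0.0, 0.999], [-0.999, -0.0, 0.038], [0.0, -1.0, -0.0]]
force: [-1.9, 1.8, 5.3]
finger_gap: 24.7
pos [ 547.4 -234.4   25.5] F [-1.9  1.8  5.3] gap 24.7 t 2.8 q [ 0.48  0.6  -0.15  1.63  0.11  0.93 -1.24]
tool y [-0. -0. -1.] dist 0.8 shift [-0.003   0.0034 -0.0027] turn [0.0001 0.     0.    ] min rows 1
```

```bash
python3 -m jog '[[-0.015,0,0,0,0,0],[-0.025,0,0.006,0,0,0],[-0.03,0,0.006,0,0,0],[-0.03,0,0.006,0,0,0],[-0.03,0,0.006,0,0,0]]'; python3 -m jog '[[-0.03,0,0.005,0,0,0],[-0.03,0,0,0,0,0],[-0.03,0,0,0,0,0],[-0.03,0,0,0,0,0],[-0.03,0,0,0,0,0]]';python3 -m jog '[[-0.03,0,0,0,0,0],[-0.025,0,0,0,0,0],[-0.02,0,0,0,0,0],[0,0,0,0,0,0]]'
python3 - <<'E'
from meas import *
im,d=manip.get_image("top"); cv2.imwrite("pics/top2.png",im); r,b=board(im); print(r,b)
E
python3 go.py 547 -171 25 -87.8
```

```text
clock: 3.3
tool_pos: [549.5, -221.2, 25.5]
orientation: [[0.035, -0.0, 0.999], [-0.999, -0.008, 0.035], [0.008, -1.0, -0.001]]
force: [-1.5, -8.1, 3.8]
finger_gap: 24.6
clock: 3.8
tool_pos: [550.1, -198.3, 25.5]
orientation: [[0.034, 0.001, 0.999], [-0.999, -0.007, 0.034], [0.007, -1.0, 0.001]]
force: [-0.3, -7.2, 3.4]
finger_gap: 25.0
clock: 4.2
tool_pos: [549.9, -185.9, 25.5]
orientation: [[0.035, 0.001, 0.999], [-0.999, -0.006, 0.035], [0.006, -1.0, 0.001]]
force: [0.8, -5.9, 3.8]
finger_gap: 24.8
((544.655517578125, -48.692230224609375), (179.4002685546875, 297.5401916503906), 1.9934406280517578) [[ 449.8347     96.867615]
 [ 460.18466  -200.49252 ]
 [ 639.4763   -194.25208 ]
 [ 629.12634   103.10806 ]]
pos [ 549.9 -185.9   25.5] F [-0.9 -5.9  4.4] gap 24.8 t 4.25 q [ 0.41  0.57 -0.16  1.68  0.12  0.9  -1.33]
tool y [ 0.001 -0.006 -1.   ] dist 15.2 shift [-0.1     0.0026 -0.0159] turn [-0.0002 -0.0005  0.0009] min rows 1
```

```bash
python3 -m jog '[[-0.02,0,-0.003,0,0,0],[-0.025,0,-0.003,0,0,0],[-0.02,0,-0.003,0,0,0],[-0.01,0,0,0,0,0],[-0.007,0,0,0,0,0]]'; python3 -m jog '[[-0.007,0,0,0,0,0]]';python3 -m jog '[[-0.007,0,0,0,0,0]]';python3 -m jog '[[-0.007,0,0,0,0,0]]'
```

```text
clock: 4.75
tool_pos: [548.4, -174.4, 25.5]
orientation: [[0.034, 0.002, 0.999], [-0.999, -0.007, 0.034], [0.007, -1.0, 0.002]]
force: [1.7, -6.9, 3.7]
finger_gap: 24.8
clock: 4.85
tool_pos: [548.3, -173.5, 25.5]
orientation: [[0.034, 0.002, 0.999], [-0.999, -0.007, 0.034], [0.007, -1.0, 0.002]]
force: [1.0, -7.3, 4.2]
finger_gap: 24.5
clock: 4.95
tool_pos: [548.2, -172.6, 25.5]
orientation: [[0.034, 0.002, 0.999], [-0.999, -0.007, 0.034], [0.007, -1.0, 0.001]]
force: [-0.4, -7.4, 3.4]
finger_gap: 24.8
clock: 5.05
tool_pos: [548.1, -171.6, 25.5]
orientation: [[0.034, 0.002, 0.999], [-0.999, -0.007, 0.034], [0.007, -1.0, 0.001]]
force: [1.1, -7.2, 3.6]
finger_gap: 24.9
```

```bash
python3 -m jog '[[-0.007,0,0,0,0,0]]';python3 -m jog '[[-0.007,0,0,0,0,0]]';python3 -m jog '[[-0.007,0,0,0,0,0]]'
```

```text
clock: 5.15
tool_pos: [548.1, -170.5, 25.5]
orientation: [[0.034, 0.002, 0.999], [-0.999, -0.007, 0.034], [0.007, -1.0, 0.001]]
force: [0.4, -7.4, 4.1]
finger_gap: 25.4
clock: 5.25
tool_pos: [548.0, -169.5, 25.5]
orientation: [[0.034, 0.002, 0.999], [-0.999, -0.007, 0.034], [0.007, -1.0, 0.001]]
force: [1.0, -7.3, 3.6]
finger_gap: 24.8
clock: 5.35
tool_pos: [548.0, -168.9, 25.5]
orientation: [[0.034, 0.002, 0.999], [-0.999, -0.008, 0.034], [0.008, -1.0, 0.001]]
force: [0.8, -9.2, 3.0]
finger_gap: 24.9
```

```bash
python3 -m jog '[[-0.007,0,0,0,0,0]]';python3 -m jog '[[0,0,0,0,0,0]]'; python3 - <<'E'
from meas import *
for n in("side","top"):
    im,d=manip.get_image(n); cv2.imwrite(f"pics/{n}3.png",im)
    if n=="top": print(board(im))
    u=proj(n,(537,117,50)).astype(int); print(n,u)
    x=max(0,min(512-160,u[0]-80));y=max(0,min(384-160,u[1]-80)); cv2.imwrite(f"pics/{n}c.png",cv2.resize(im[y:y+160,x:x+160],(400,400),interpolation=cv2.INTER_CUBIC))
cv2.imwrite("pics/c3.png",np.hstack([cv2.imread("pics/sidec.png"),cv2.imread("pics/topc.png")]))
E
```

```text
clock: 5.45
tool_pos: [548.0, -168.9, 25.5]
orientation: [[0.033, 0.002, 0.999], [-0.999, -0.009, 0.033], [0.009, -1.0, 0.002]]
force: [0.9, -10.1, 3.0]
finger_gap: 25.0
clock: 5.55
tool_pos: [548.0, -168.9, 25.5]
orientation: [[0.033, 0.002, 0.999], [-0.999, -0.009, 0.033], [0.009, -1.0, 0.002]]
force: [0.2, -9.4, 3.7]
finger_gap: 24.5
side [260 235]
(((542.6796875, -29.868194580078125), (179.64613342285156, 294.969970703125), 1.9548851251602173), array([[ 447.87784 ,  114.466866],
       [ 457.93997 , -180.33145 ],
       [ 637.48157 , -174.20325 ],
       [ 627.41943 ,  120.59506 ]], dtype=float32))
top [203 233]
```

View pics/c3.png

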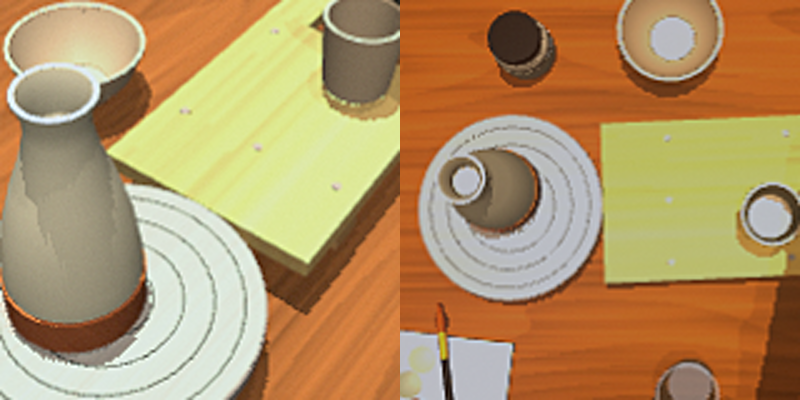

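The board end is against the wheel head: motion stopped with rising force. The board axis passes within 1 mm of the wheel centre. In the picture the end touches at top-crop (602,205), and the pots are unmoved. Releasing and rising.

```bash
python3 -m jog '[[0,0,0,0,0,0],[0,0,0,0,0,0],[0,0,0,0,0,0]]' 0.45; python3 -m jog '[[0,-0.1,0,0,0,0],[0,-0.3,0,0,0,0],[0,-0.3,0,0,0,0],[0,-0.3,0,0,0,0],[0,-0.3,0,0,0,0]]'; python3 -m jog '[[0,-0.3,0,0,-0.0235,0],[0,-0.3,0,0,-0.0235,0],[0,0,0,0,-0.0235,0],[0,0,0,0,-0.0235,0],[0,0,0,0,-0.0235,0]]'; python3 -m jog '[[0,0,0,0,-0.0235,0],[0,0,0,0,-0.0235,0],[0,0,0,0,-0.0235,0],[0,0,0,0,-0.0235,0],[0,0,0,0,-0.0235,0]]'; python3 go.py 500 370 290 2 0;
```

```text
clock: 5.95
tool_pos: [547.1, -161.0, 24.1]
orientation: [[0.039, -0.002, 0.999], [-0.999, 0.001, 0.039], [-0.001, -1.0, -0.002]]
force: [0.7, -0.5, 2.1]
finger_gap: 46.9
clock: 6.45
tool_pos: [546.8, -160.2, 220.6]
orientation: [[0.04, -0.003, 0.999], [-0.999, 0.001, 0.04], [-0.001, -1.0, -0.003]]
force: [0.7, 0.2, -0.4]
finger_gap: 47.1
clock: 6.95
tool_pos: [547.5, -160.3, 309.2]
orientation: [[0.706, -0.002, 0.708], [-0.708, 0.001, 0.706], [-0.002, -1.0, -0.001]]
force: [-0.1, -0.3, -1.0]
finger_gap: 46.7
clock: 7.45
tool_pos: [547.3, -160.3, 308.6]
orientation: [[0.999, -0.003, 0.048], [-0.048, 0.001, 0.999], [-0.003, -1.0, 0.001]]
force: [-0.2, -0.5, -1.0]
finger_gap: 47.3
pos [ 547.3 -160.3  308.6] F [-0.2 -0.5 -1. ] gap 47.3 t 7.45 q [ 0.55  0.36 -0.43  1.28  0.15  1.53  0.09]
tool y [-0.003  0.001 -1.   ] dist 532.7 shift [-0.4838  0.1292  3.5161] turn [-0.0002 -0.0132 -0.0005] min rows 11
```

```bash
python3 -m jog '[[-0.05,0,0.2,0,-0.0066,0],[-0.05,0,0.32,0,-0.0066,0],[-0.05,0,0.32,0,0,0],[-0.05,0,0.32,0,0,0],[-0.05,0,0.32,0,0,0]]';python3 -m jog '[[-0.05,0,0.32,0,0,0],[-0.05,0,0.32,0,0,0],[-0.05,0,0.32,0,0,0],[-0.05,0,0.32,0,0,0],[0,0,0.32,0,0,0]]'; python3 -m jog '[[0,0,0.3,-0.0195,0,0],[0,0,0,-0.0195,0,0],[0,0,0,-0.0195,0,0],[0,0,0,-0.0195,0,0],[0,0,0,-0.0195,0,0]]'; python3 go.py 548 330 180 2 -35;
```

```text
clock: 7.95
tool_pos: [507.2, 63.0, 308.9]
orientation: [[1.0, -0.003, -0.028], [0.028, 0.0, 1.0], [-0.003, -1.0, 0.0]]
force: [0.6, 0.1, -0.4]
finger_gap: 47.2
clock: 8.45
tool_pos: [469.8, 301.9, 309.4]
orientation: [[1.0, -0.003, -0.029], [0.029, -0.0, 1.0], [-0.003, -1.0, -0.0]]
force: [1.5, -0.3, 0.3]
finger_gap: 47.2
clock: 8.95
tool_pos: [467.8, 347.9, 301.1]
orientation: [[0.999, 0.003, -0.042], [0.037, -0.528, 0.849], [-0.02, -0.849, -0.527]]
force: [0.4, 0.1, -3.0]
finger_gap: 47.4
pos [467.8 347.9 301.1] F [ 0.4  0.1 -3. ] gap 47.4 t 8.95 q [-0.73  0.7  -0.33  0.9   0.54  2.02 -0.87]
tool y [ 0.003 -0.528 -0.849] dist 146.3 shift [0.5457 0.7501 0.3016] turn [-0.0088  0.002  -0.0025] min rows 3
```

```bash
python3 -m jog '[[0.14,0.19,0.075,0,0,0],[0.14,0.19,0.075,0,0,0],[0.14,0.19,0.075,0,0,0],[0.13,0.18,0.075,0,0,0],[0,0,0,0,0,0]]';python3 go.py 548 330 63 2 -35
```

```text
clock: 9.45
tool_pos: [553.2, 321.1, 178.6]
orientation: [[1.0, -0.002, -0.03], [0.024, -0.534, 0.845], [-0.017, -0.846, -0.533]]
force: [0.2, -0.3, -0.6]
finger_gap: 47.0
pos [553.2 321.1 178.6] F [ 0.2 -0.3 -0.6] gap 47.0 t 9.45 q [-0.64  0.84 -0.3   0.94  0.58  1.82 -0.84]
tool y [-0.002 -0.534 -0.846] dist 116.0 shift [-0.02    0.6201  0.4619] turn [-0.0077  0.0001 -0.0033] min rows 3
```

```bash
python3 -m jog '[[-0.02,0.18,0.15,-0.004,0,-0.0015],[-0.01,0.18,0.15,-0.004,0,-0.0015],[-0.01,0.17,0.15,0,0,0],[0,0,0,0,0,0]]';python3 go.py 546.5 330 63 2 -35; python3 - <<'E'
from h import *
W={}
for n in("side","top"):
    im,d=manip.get_image(n); cv2.imwrite(f"pics/{n}4.png",im)
    u=proj(n,(548,290,60)).astype(int); W=cloud(n,d)
    m=(d>0)&(abs(W[...,0]-548)<60)&(W[...,1]>284)&(W[...,1]<350)&(W[...,2]>25)&(W[...,2]<120)&(cv2.cvtColor(im,cv2.COLOR_BGR2HSV)[...,2]<110)
    X=W[m]; print(n,u,len(X)); 
    if len(X): 
        o=X[np.argsort(X[:,2])[:12]]; print(o.round(0)); print(X.min(0),X.max(0))
    x=max(0,min(512-160,u[0]-80));y=max(0,min(384-160,u[1]-80)); cv2.imwrite(f"pics/{n}c.png",cv2.resize(im[y:y+160,x:x+160],(400,400),interpolation=cv2.INTER_CUBIC))
cv2.imwrite("pics/c4.png",np.hstack([cv2.imread("pics/sidec.png"),cv2.imread("pics/topc.png")]))
E
```

```text
clock: 9.85
tool_pos: [542.1, 337.4, 76.5]
orientation: [[0.999, 0.019, -0.036], [0.041, -0.572, 0.819], [-0.005, -0.82, -0.572]]
force: [-1.2, -0.3, 0.3]
finger_gap: 47.2
pos [542.1 337.4  76.5] F [-1.2 -0.3  0.3] gap 47.2 t 9.85 q [-0.69  0.94 -0.29  1.03  0.61  1.7  -0.95]
tool y [ 0.019 -0.572 -0.82 ] dist 16.0 shift [0.0279 0.1024 0.0099] turn [-0.0003  0.0012 -0.0001] min rows 1
side [184 293] 218
[[523. 326.  39.]
 [517. 326.  40.]
 [491. 319.  41.]
 [511. 326.  41.]
 [507. 325.  41.]
 [513. 326.  41.]
 [506. 324.  41.]
 [489. 319.  41.]
 [503. 324.  42.]
 [518. 327.  42.]
 [509. 325.  42.]
 [491. 319.  42.]]
[488.44852178 316.89901439  39.20225435] [566.55015725 349.91090413 112.62832676]
top [142 230] 52
[[580. 338.  90.]
 [577. 338.  90.]
 [568. 334.  92.]
 [514. 335.  93.]
 [514. 338.  93.]
 [511. 337.  94.]
 [571. 334.  95.]
 [519. 331.  95.]
 [576. 342.  95.]
 [576. 339.  96.]
 [579. 342.  96.]
 [568. 341.  96.]]
[510.56689672 331.38774643  90.26389843] [580.87555405 349.82810327 117.51942363]
```

View pics/c4.png

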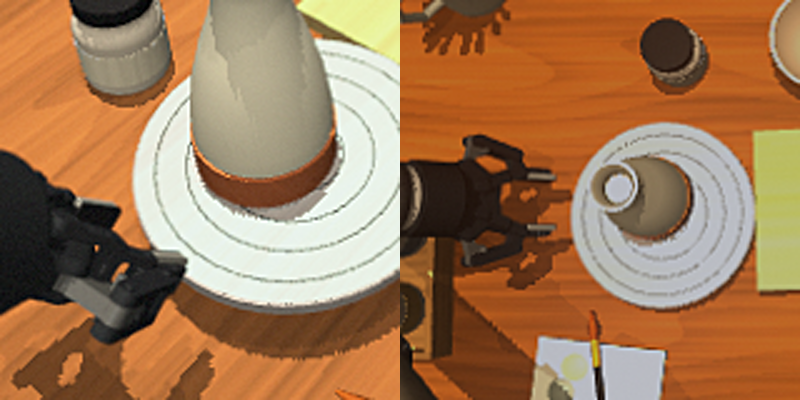

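```bash
python3 - <<'E'
from h import *
s=manip.observe(); R=np.array(s["orientation"]);P=np.array(s["tool_pos"])
for a,b in(((178,318),(124,242)),((178,314),(124,242))):
    o1,d1=ray("side",a);o2,d2=ray("top",b)
    A=np.c_[d1,-d2]; t=np.linalg.lstsq(A,o2-o1,rcond=None)[0]; p,q=o1+t[0]*d1,o2+t[1]*d2
    print(p.round(1),q.round(1),"tool frame",(R.T@((p+q)/2-P)).round(1))
print(proj("top",P),proj("side",P),proj("top",P+R@[0,0,-11]))
W=cloud("side",manip.get_image("side")[1]); print(W[310:324:2,170:182:2].round(0).tolist()[3:6])
E
```

```text
[513.2 332.   82.1] [514.2 332.7  82.3] tool frame [-32.5   2.2  -3.3]
[513.7 330.2  89.4] [513.9 330.4  89.5] tool frame [-32.4  -2.6  -9.2]
[122.6995406  230.41454906] [159.02293197 307.41628666] [125.19945843 230.1324562 ]
[[[510.0, 345.0, 107.0], [509.0, 343.0, 106.0], [509.0, 340.0, 102.0], [511.0, 336.0, 95.0], [533.0, 319.0, 50.0], [530.0, 318.0, 52.0]], [[493.0, 355.0, 134.0], [508.0, 344.0, 103.0], [508.0, 341.0, 100.0], [533.0, 324.0, 50.0], [530.0, 322.0, 51.0], [528.0, 320.0, 51.0]], [[491.0, 357.0, 134.0], [490.0, 354.0, 132.0], [509.0, 341.0, 93.0], [530.0, 326.0, 50.0], [527.0, 325.0, 52.0], [526.0, 322.0, 50.0]]]
```

```bash
python3 go.py 546.8 318 62 2 -35
```

```text
pos [547.2 337.7  83.7] F [ 0.2 -1.2 -0.3] gap 46.8 t 10.0 q [-0.68  0.94 -0.28  1.02  0.61  1.7  -0.95]
tool y [ 0.027 -0.567 -0.823] dist 29.4 shift [-0.0084  0.1938 -0.026 ] turn [-0.0012 -0.0005  0.0012] min rows 1
```

```bash
python3 -m jog '[[-0.004,0.095,-0.013,-0.001,0,0.001],[-0.004,0.095,-0.013,0,0,0],[0,0,0,0,0,0],[0,0,0,0,0,0]]'; python3 go.py 547.8 288 62 2 -35
```

```text
clock: 10.4
tool_pos: [546.9, 316.8, 61.1]
orientation: [[1.0, 0.019, -0.025], [0.031, -0.573, 0.819], [0.002, -0.819, -0.573]]
force: [-0.0, -1.0, 0.2]
finger_gap: 47.0
pos [546.9 316.8  61.1] F [-0.  -1.   0.2] gap 47.0 t 10.4 q [-0.66  0.93 -0.28  1.09  0.61  1.65 -0.97]
tool y [ 0.019 -0.573 -0.819] dist 28.8 shift [-1.000e-04  1.054e-01 -1.607e-01] turn [-0.     -0.0006 -0.0001] min rows 1
```

```bash
python3 -m jog '[[0,0.019,-0.027,0,0,0],[0,0.019,-0.027,0,0,0],[0,0.019,-0.027,0,0,0],[0,0.019,-0.027,0,0,0],[0,0.011,-0.016,0,0,0]]'; python3 -m jog '[[0,0.008,-0.011,0,0,0],[0,0.008,-0.011,0,0,0],[0,0.008,-0.011,0,0,0],[0,0.008,-0.011,0,0,0],[0,0.008,-0.011,0,0,0]]'; python3 go.py 547.8 280 62 2 -35
```

```text
clock: 10.9
tool_pos: [547.1, 293.9, 60.2]
orientation: [[0.999, 0.019, -0.026], [0.032, -0.574, 0.818], [0.001, -0.819, -0.574]]
force: [1.4, -0.1, -0.7]
finger_gap: 47.0
clock: 11.4
tool_pos: [547.2, 284.4, 59.7]
orientation: [[0.999, 0.019, -0.027], [0.033, -0.574, 0.819], [0.0, -0.819, -0.574]]
force: [0.8, 0.1, -0.2]
finger_gap: 47.1
pos [547.2 284.4  59.7] F [ 0.8  0.1 -0.2] gap 47.1 t 11.4 q [-0.62  0.89 -0.28  1.18  0.62  1.59 -0.96]
tool y [ 0.019 -0.574 -0.819] dist 5.0 shift [ 0.0028  0.0046 -0.033 ] turn [ 0.0001 -0.0003 -0.0001] min rows 1
```

```bash
python3 -m jog '[[0.001,0.006,-0.012,0,0,0],[0.001,0.006,-0.012,0,0,0],[0,0.006,-0.012,0,0,0]]'; python3 -m jog '[[0,0.006,-0.012,0,0,0],[0,0.006,-0.012,0,0,0],[0,0.006,-0.012,0,0,0]]';python3 - <<'E'
from h import *
for n in("side","top"):
    im,d=manip.get_image(n); cv2.imwrite(f"pics/{n}5.png",im)
    u=proj(n,(548,270,70)).astype(int)
    x=max(0,min(512-120,u[0]-60));y=max(0,min(384-120,u[1]-60)); cv2.imwrite(f"pics/{n}c.png",cv2.resize(im[y:y+120,x:x+120],(400,400),interpolation=cv2.INTER_CUBIC))
cv2.imwrite("pics/c5.png",np.hstack([cv2.imread("pics/sidec.png"),cv2.imread("pics/topc.png")]))
E
```

```text
clock: 11.7
tool_pos: [547.8, 278.3, 60.7]
orientation: [[0.999, 0.019, -0.026], [0.033, -0.574, 0.818], [0.001, -0.819, -0.574]]
force: [0.1, 0.4, 0.0]
finger_gap: 46.9
clock: 12.0
tool_pos: [547.9, 273.3, 61.3]
orientation: [[0.999, 0.02, -0.027], [0.034, -0.572, 0.819], [0.001, -0.82, -0.572]]
force: [0.1, 2.2, -1.8]
finger_gap: 47.2
```

View pics/c5.png

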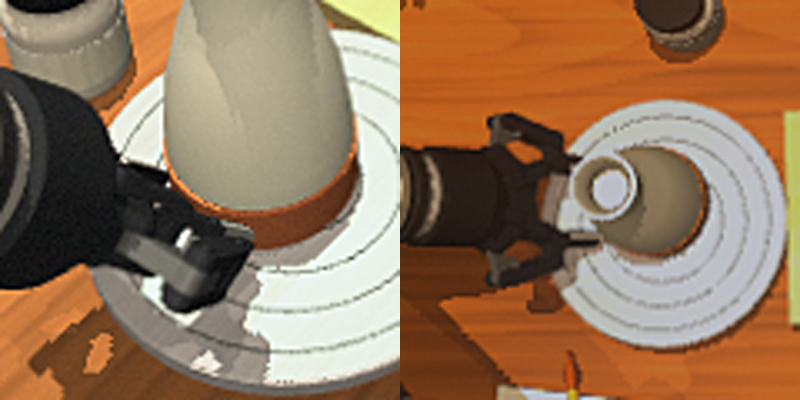

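```bash
python3 -m jog '[[0,0.008,-0.012,0,0,0],[0,0.011,-0.017,0,0,0],[0,0.013,-0.020,0,0,0],[0,0.013,-0.020,0,0,0],[0,0.013,-0.020,0,0,0]]';python3 -m jog '[[0,0.013,-0.020,0,0,0],[0,0.013,-0.020,0,0,0],[0,0.013,-0.020,0,0,0],[0,0.013,-0.020,0,0,0],[0,0.013,-0.020,0,0,0]]'; python3 go.py 549.2 233 61 2 -35
```

```text
clock: 12.6
tool_pos: [548.4, 256.1, 62.0]
orientation: [[0.999, 0.019, -0.027], [0.032, -0.574, 0.818], [0.0, -0.819, -0.574]]
force: [0.1, 1.6, -0.9]
finger_gap: 46.8
clock: 13.1
tool_pos: [549.1, 238.5, 62.7]
orientation: [[0.999, 0.019, -0.027], [0.033, -0.574, 0.818], [0.0, -0.819, -0.574]]
force: [0.7, 2.0, -2.1]
finger_gap: 46.9
pos [549.1 238.5  62.7] F [ 0.7  2.  -2.1] gap 46.9 t 13.1 q [-0.56  0.83 -0.28  1.29  0.63  1.53 -0.94]
tool y [ 0.019 -0.574 -0.819] dist 5.7 shift [-0.0004  0.0303 -0.0232] turn [ 0.0001 -0.0003 -0.0001] min rows 1
```

```bash
python3 -m jog '[[0,0.015,-0.020,0,0,0],[0,0.015,-0.020,0,0,0],[0,0.014,-0.020,0,0,0],[0,0.014,-0.020,0,0,0],[0,0.014,-0.020,0,0,0]]';python3 -m jog '[[0,0.014,-0.020,0,0,0],[0,0.014,-0.020,0,0,0],[0,0.014,-0.020,0,0,0],[0,0.014,-0.020,0,0,0],[0,0.014,-0.020,0,0,0]]'; python3 go.py 551 186 61 2 -35; python3 - <<'E'
from meas import *
im,d=manip.get_image("side"); cv2.imwrite("pics/side6.png",im)
W=cloud("side",d); m=(d>0)&(W[...,2]>221)&(W[...,2]<229)&(abs(W[...,0]-550)<60)&(W[...,1]<240)&(cv2.cvtColor(im,cv2.COLOR_BGR2HSV)[...,2]>60); print(fit(W[m][:,:2]),m.sum())
E
```

```text
clock: 13.6
tool_pos: [549.7, 220.1, 62.6]
orientation: [[0.999, 0.019, -0.027], [0.033, -0.573, 0.819], [0.001, -0.819, -0.574]]
force: [-0.5, 2.0, -0.8]
finger_gap: 46.6
clock: 14.1
tool_pos: [550.3, 201.8, 62.6]
orientation: [[0.999, 0.019, -0.027], [0.033, -0.573, 0.819], [0.001, -0.819, -0.574]]
force: [0.6, 2.0, 0.7]
finger_gap: 46.7
pos [550.3 201.8  62.6] F [0.6 2.  0.7] gap 46.7 t 14.1 q [-0.51  0.79 -0.27  1.37  0.64  1.48 -0.93]
tool y [ 0.019 -0.573 -0.819] dist 15.9 shift [ 0.0011  0.0688 -0.0802] turn [ 0.     -0.0003 -0.0001] min rows 1
(array([549.87915806, 158.96870198]), np.float64(22.201809476740536)) 280
```

```bash
python3 -m jog '[[0,0.014,-0.020,0,0,0],[0,0.014,-0.020,0,0,0],[0,0.014,-0.020,0,0,0],[0,0.014,-0.020,0,0,0],[0,0.014,-0.020,0,0,0]]';python3 -m jog '[[0,0.0145,-0.020,0,0,0],[0,0.0145,-0.020,0,0,0],[0,0.0107,-0.015,0,0,0],[0,0.0107,-0.015,0,0,0],[0,0.0107,-0.015,0,0,0]]';python3 -m jog '[[0,0.0107,-0.015,0,0,0],[0,0.0107,-0.015,0,0,0],[0,0.0107,-0.015,0,0,0],[0,0.0107,-0.015,0,0,0],[0,0.0107,-0.015,0,0,0]]'; python3 go.py 554 88 61 2 -35; python3 - <<'E'
from meas import *
im,d=manip.get_image("side"); cv2.imwrite("pics/side7.png",im)
W=cloud("side",d); m=(d>0)&(W[...,2]>215)&(W[...,2]<229)&(abs(W[...,0]-550)<60)&(W[...,1]<200)&(cv2.cvtColor(im,cv2.COLOR_BGR2HSV)[...,2]>60); print(fit(W[m][:,:2]),m.sum())
im,d=manip.get_image("top"); cv2.imwrite("pics/top7.png",im); print(board(im))
E
```

```text
clock: 14.65
tool_pos: [550.9, 183.4, 62.5]
orientation: [[0.999, 0.019, -0.027], [0.033, -0.574, 0.818], [0.0, -0.819, -0.574]]
force: [0.9, 2.6, 0.7]
finger_gap: 47.3
clock: 15.15
tool_pos: [551.5, 168.1, 62.5]
orientation: [[0.999, 0.02, -0.027], [0.033, -0.573, 0.819], [0.001, -0.819, -0.574]]
force: [0.3, 2.9, 0.9]
finger_gap: 46.7
clock: 15.65
tool_pos: [552.0, 154.0, 62.4]
orientation: [[0.999, 0.02, -0.026], [0.033, -0.574, 0.819], [0.001, -0.819, -0.574]]
force: [0.4, 3.5, 2.9]
finger_gap: 46.9
pos [552.  154.   62.4] F [0.4 3.5 2.9] gap 46.9 t 15.65 q [-0.45  0.74 -0.26  1.46  0.66  1.42 -0.9 ]
tool y [ 0.02  -0.574 -0.819] dist 66.1 shift [-0.0013  0.2603 -0.3554] turn [ 0.0001 -0.0003 -0.0001] min rows 2
(array([552.10275339, 107.86177622]), np.float64(21.428537151164544)) 383
(((542.9950561523438, -32.548614501953125), (179.32638549804688, 297.862060546875), 1.926206350326538), array([[ 448.37662,  113.28448],
       [ 458.38846, -184.40929],
       [ 637.6135 , -178.38171],
       [ 627.6017 ,  119.31206]], dtype=float32))
```

```bash
python3 -m jog '[[0,0.0107,-0.015,0,0,0],[0,0.0107,-0.015,0,0,0],[0,0.0107,-0.015,0,0,0],[0,0.0107,-0.015,0,0,0],[0,0.0107,-0.015,0,0,0]]';python3 -m jog '[[0,0.0107,-0.015,0,0,0],[0,0.0107,-0.015,0,0,0],[0,0.0107,-0.015,0,0,0],[0,0.0107,-0.015,0,0,0],[0,0.0107,-0.015,0,0,0]]';python3 -m jog '[[0,0.0107,-0.015,0,0,0],[0,0.0107,-0.015,0,0,0],[0,0.0107,-0.015,0,0,0],[0,0.0107,-0.015,0,0,0],[0,0.0107,-0.015,0,0,0]]'; python3 go.py 554 88 61 2 -35; python3 - <<'E'
from meas import *
im,d=manip.get_image("side"); cv2.imwrite("pics/side8.png",im)
W=cloud("side",d); m=(d>0)&(W[...,2]>218)&(W[...,2]<229)&(abs(W[...,0]-550)<60)&(W[...,1]<200)&(cv2.cvtColor(im,cv2.COLOR_BGR2HSV)[...,2]>60); print(fit(W[m][:,:2]),m.sum())
im,d=manip.get_image("top"); cv2.imwrite("pics/top8.png",im); print(board(im))
E
```

```text
clock: 16.25
tool_pos: [552.2, 140.0, 61.9]
orientation: [[0.999, 0.019, -0.027], [0.033, -0.574, 0.818], [0.0, -0.819, -0.574]]
force: [-0.4, 3.1, 1.5]
finger_gap: 46.9
clock: 16.75
tool_pos: [552.6, 126.1, 61.7]
orientation: [[0.999, 0.019, -0.027], [0.033, -0.574, 0.818], [-0.0, -0.819, -0.574]]
force: [-0.0, 1.3, 0.2]
finger_gap: 46.9
clock: 17.25
tool_pos: [553.1, 112.5, 61.7]
orientation: [[0.999, 0.019, -0.027], [0.033, -0.574, 0.818], [0.0, -0.819, -0.574]]
force: [-0.6, 2.8, -0.9]
finger_gap: 47.1
pos [553.1 112.5  61.7] F [-0.6  2.8 -0.9] gap 47.1 t 17.25 q [-0.39  0.71 -0.25  1.53  0.68  1.37 -0.88]
tool y [ 0.019 -0.574 -0.819] dist 24.5 shift [ 0.0005  0.0979 -0.1311] turn [ 0.0001 -0.0003 -0.0002] min rows 1
(array([552.7236887 , 109.72660021]), np.float64(48.69770764605398)) 268
(((542.9732055664062, -31.897781372070312), (179.32638549804688, 299.1644592285156), 1.926206350326538), array([[ 448.33286,  114.58614],
       [ 458.38852, -184.40929],
       [ 637.6135 , -178.38171],
       [ 627.55786,  120.61372]], dtype=float32))
```

View pics/side8.png

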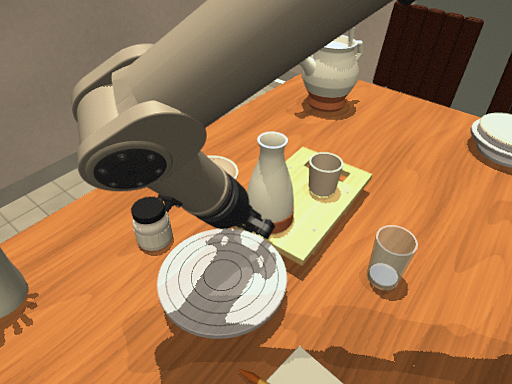

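The vase stands upright at (272,185) on the board, with the fingers at its foot and the beaker (325,175) well clear. About 22 mm more to go.

```bash
python3 -m jog '[[0,0.0107,-0.015,0,0,0],[0,0.0107,-0.015,0,0,0],[0,0.0107,-0.015,0,0,0],[0,0.0107,-0.015,0,0,0],[0,0.0107,-0.015,0,0,0]]';python3 -m jog '[[0,0.0107,-0.015,0,0,0],[0,0.0107,-0.015,0,0,0],[0,0.008,-0.0115,0,0,0],[0,0,0,0,0,0],[0,0,0,0,0,0]]'; python3 -m jog '[[0,-0.011,0.015,0,0,0],[0,-0.025,0.036,0,0,0],[0,-0.05,0.075,0,0,0],[0,-0.09,0.13,0,0,0],[0,-0.15,0.2,0,0,0]]';  python3 go.py 552 200 200 2 -35
```

```text
clock: 17.85
tool_pos: [553.7, 98.7, 61.7]
orientation: [[0.999, 0.019, -0.027], [0.033, -0.574, 0.818], [0.0, -0.819, -0.574]]
force: [-0.1, 1.8, -0.3]
finger_gap: 46.8
clock: 18.35
tool_pos: [553.9, 90.6, 61.8]
orientation: [[0.999, 0.019, -0.026], [0.032, -0.575, 0.818], [0.0, -0.818, -0.575]]
force: [-0.2, 0.9, -1.3]
finger_gap: 47.2
clock: 18.85
tool_pos: [551.4, 174.0, 62.9]
orientation: [[1.0, 0.017, -0.023], [0.029, -0.576, 0.817], [0.001, -0.817, -0.576]]
force: [-0.2, 1.1, 0.3]
finger_gap: 47.4
pos [551.4 174.   62.9] F [-0.2  1.1  0.3] gap 47.4 t 18.85 q [-0.48  0.77 -0.26  1.42  0.65  1.45 -0.92]
tool y [ 0.017 -0.576 -0.817] dist 139.6 shift [ 0.0094 -0.8469 -0.3855] turn [ 0.0006 -0.0008 -0.0004] min rows 3
```

```bash
python3 -m jog '[[0,-0.3,0,0,0,0],[0,-0.32,0,0,0,0],[0,-0.3,-0.05,0.019,0,0],[0,-0.3,-0.05,0.0195,0,0],[0,-0.3,-0.05,0.0195,0,0]]';  python3 -m jog '[[0,-0.1,0,0.0195,0,0],[0,0,0,0.0195,0,0],[0,0,0,0,0.0235,0],[0,0,0,0,0.0235,0],[0,0,0,0,0.0235,0]]'; python3 - <<'E'
from meas import *
im,d=manip.get_image("side"); cv2.imwrite("pics/side9.png",im)
W=cloud("side",d)
for lo,hi in((218,229),(85,110),(62,76)):
  m=(d>0)&(W[...,2]>lo)&(W[...,2]<hi)&(abs(W[...,0]-550)<60)&(abs(W[...,1]-48)<60); X=W[m][:,:2]; print(fit(X),len(X))
im,d=manip.get_image("top"); cv2.imwrite("pics/top9.png",im); print(board(im))
E
python3 go.py 470 -60 320 -87.8
```

```text
clock: 19.35
tool_pos: [546.6, 276.2, 269.5]
orientation: [[0.999, 0.009, -0.037], [0.038, -0.238, 0.971], [0.0, -0.971, -0.238]]
force: [0.5, -0.2, -0.0]
finger_gap: 46.4
clock: 19.85
tool_pos: [547.4, 276.3, 282.5]
orientation: [[0.915, -0.0, 0.404], [-0.404, -0.001, 0.915], [0.0, -1.0, -0.001]]
force: [-0.2, 0.3, 0.4]
finger_gap: 47.2
(array([553.46223373,  47.88818661]), np.float64(22.05591005779456)) 241
(array([554.75852388,  45.92582735]), np.float64(42.937316860228066)) 535
(array([554.83601044,  45.82397931]), np.float64(45.59518917831108)) 257
(((542.9732055664062, -31.897781372070312), (179.32638549804688, 299.1644592285156), 1.926206350326538), array([[ 448.33286,  114.58614],
       [ 458.38852, -184.40929],
       [ 637.6135 , -178.38171],
       [ 627.55786,  120.61372]], dtype=float32))
pos [547.3 276.8 282.4] F [-0.4 -0.3 -0.5] gap 47.1 t 19.95 q [-0.27  0.45 -0.37  1.21  0.16  1.51 -1.02]
tool y [ 0.    -0.002 -1.   ] dist 347.6 shift [ 0.4199 -0.2466 -2.2657] turn [0.0002 0.1789 0.0003] min rows 8
```

```bash
python3 -m jog '[[0,-0.05,0,0,0.0225,0],[0,-0.05,0,0,0.0225,0],[0,-0.05,0,0,0.0225,0],[0,-0.05,0,0,0.0225,0],[0,-0.04,0,0,0.0225,0]]';  python3 -m jog '[[0,0,0,0,0.0225,0],[0,0,0,0,0.0225,0],[0,0,0,0,0.0215,0],[0.2,0,-0.2,0,0,0],[0.25,0,-0.2,0,0,0]]'; python3 go.py 547.6 -168.8 300 -88
```

```text
clock: 20.45
tool_pos: [547.4, 277.0, 318.6]
orientation: [[0.438, 0.0, 0.899], [-0.899, -0.002, 0.438], [0.002, -1.0, -0.001]]
force: [0.3, 0.2, -0.0]
finger_gap: 46.9
clock: 20.95
tool_pos: [488.9, 208.4, 316.7]
orientation: [[0.045, -0.002, 0.999], [-0.999, -0.002, 0.045], [0.002, -1.0, -0.003]]
force: [-0.1, -1.4, 1.0]
finger_gap: 46.5
pos [488.9 208.4 316.7] F [-0.1 -1.4  1. ] gap 46.5 t 20.95 q [-0.31  0.25 -0.16  1.38  0.04  1.51 -2.  ]
tool y [-0.002 -0.002 -1.   ] dist 382.1 shift [2.5292 0.1144 0.2785] turn [0.0004 0.0016 0.0003] min rows 8
```

```bash
python3 -m jog '[[0.3,0,0,0,0.0016,0],[0.3,0,0,0,0,0],[0.3,0,0,0,0,0],[0.3,0,0,0,0,0],[0.3,0,0.05,0,0,0]]';  python3 -m jog '[[0.3,0,0.05,0,0,0],[0.3,0,0.05,0,0,0],[0.3,0,0.05,0,0,0],[0.12,0.0,0.05,0,0,0],[0,0.1,0,0,0,0]]';  python3 -m jog '[[0,0,0,0,0,0],[0,0,0,0,0,0]]'; python3 go.py 547.6 -168.8 140 -88
```

```text
clock: 21.45
tool_pos: [503.4, -19.0, 319.3]
orientation: [[0.032, 0.001, 0.999], [-0.999, -0.002, 0.032], [0.002, -1.0, 0.001]]
force: [1.2, 0.4, -0.2]
finger_gap: 47.2
clock: 21.95
tool_pos: [539.2, -175.2, 305.2]
orientation: [[0.023, 0.004, 1.0], [-1.0, -0.006, 0.023], [0.006, -1.0, 0.004]]
force: [0.4, 0.3, 1.1]
finger_gap: 47.0
clock: 22.15
tool_pos: [538.1, -169.2, 303.8]
orientation: [[0.03, -0.001, 1.0], [-1.0, -0.001, 0.03], [0.001, -1.0, -0.001]]
force: [0.2, 1.1, 0.1]
finger_gap: 47.4
pos [ 538.1 -169.2  303.8] F [0.2 1.1 0.1] gap 47.4 t 22.15 q [ 0.2   0.31  0.1   1.33 -0.03  1.5  -1.24]
tool y [-0.001 -0.001 -1.   ] dist 164.1 shift [-0.0014  1.0921  0.0642] turn [ 0.0001 -0.0008  0.0001] min rows 4
```

```bash
python3 -m jog '[[0,0.25,0.03,0,-0.0008,0],[0,0.3,0.03,0,0,0],[0,0.3,0,0,0,0],[0,0.23,0,0,0,0],[0,0,0,0,0,0]]';  python3 -m jog '[[0,0,0,0,0,0]]'; python3 go.py 547.6 -168.8 25.5 -88
```

```text
clock: 22.65
tool_pos: [543.3, -167.9, 137.4]
orientation: [[0.034, -0.01, 0.999], [-0.999, 0.002, 0.034], [-0.002, -1.0, -0.01]]
force: [-0.3, 1.1, 0.6]
finger_gap: 47.0
clock: 22.75
tool_pos: [547.8, -169.8, 143.2]
orientation: [[0.033, 0.001, 0.999], [-0.999, -0.002, 0.033], [0.002, -1.0, 0.001]]
force: [0.7, -0.3, 1.2]
finger_gap: 46.8
pos [ 547.8 -169.8  143.2] F [ 0.7 -0.3  1.2] gap 46.8 t 22.75 q [ 0.21  0.42  0.09  1.58 -0.04  1.14 -1.24]
tool y [ 0.001 -0.002 -1.   ] dist 117.7 shift [-0.0079  0.7847 -0.0025] turn [-0.0002 -0.0003  0.0003] min rows 3
```

```bash
python3 -m jog '[[-0.006,0.2,0,0,0,0],[0,0.2,0,0,0,0],[0,0.2,0,0,0,0],[0,0.13,0,0,0,0],[0,0.05,0,0,0,0]]';  python3 -m jog '[[0,0,0,0,0,0],[0,0,0,0,0,0]]'; python3 go.py 547.6 -168.8 26 -88
```

```text
clock: 23.25
tool_pos: [548.5, -169.8, 26.1]
orientation: [[0.032, 0.003, 0.999], [-0.999, -0.002, 0.032], [0.002, -1.0, 0.003]]
force: [-0.1, -0.0, -0.4]
finger_gap: 46.8
clock: 23.45
tool_pos: [549.3, -170.4, 27.5]
orientation: [[0.031, 0.005, 0.999], [-1.0, -0.003, 0.031], [0.003, -1.0, 0.005]]
force: [-0.3, 0.7, 0.9]
finger_gap: 46.9
pos [ 549.3 -170.4   27.5] F [-0.3  0.7  0.9] gap 46.9 t 23.45 q [ 0.21  0.55  0.08  1.7  -0.05  0.89 -1.23]
tool y [ 0.005 -0.003 -1.   ] dist 2.8 shift [-0.011   0.0099 -0.0113] turn [-0.0008 -0.0006  0.0005] min rows 1
```

```bash
python3 -m jog '[[-0.01,0.006,-0.008,-0.0008,0,0],[0,0,0,0,0,0],[0,0,0,0,0,0],[0,0,0,0,0,0],[0,0,0,0,0,0]]' 1; python3 go.py 552.4 -288 26 -88
```

```text
clock: 23.95
tool_pos: [547.2, -169.1, 26.0]
orientation: [[0.031, -0.001, 1.0], [-1.0, -0.003, 0.031], [0.003, -1.0, -0.001]]
force: [-0.4, -0.5, 5.7]
finger_gap: 25.1
pos [ 547.2 -169.1   26. ] F [-0.4 -0.5  5.7] gap 25.1 t 23.95 q [ 0.21  0.55  0.08  1.7  -0.05  0.89 -1.23]
tool y [-0.001 -0.003 -1.   ] dist 119.0 shift [0.7934 0.0027 0.01  ] turn [ 0.0002 -0.0006  0.0005] min rows 3
```

```bash
python3 -m jog '[[0.004,0,0,0,0,0],[0.008,0,0,0,0,0],[0.012,0,0,0,0,0],[0.016,0,0,0,0,0],[0.02,0,0,0,0,0]]'; python3 -m jog '[[0.02,0,0,0,0,0],[0.02,0,0,0,0,0],[0.02,0,0,0,0,0],[0.02,0,0,0,0,0],[0.02,0,0,0,0,0]]'; python3 -m jog '[[0.02,0,0,0,0,0],[0.02,0,0,0,0,0],[0.02,0,0,0,0,0],[0.02,0,0,0,0,0],[0.02,0,0,0,0,0]]'; python3 - <<'E'
from meas import *
im,d=manip.get_image("side"); cv2.imwrite("pics/side10.png",im)
W=cloud("side",d); m=(d>0)&(W[...,2]>218)&(W[...,2]<229)&(abs(W[...,0]-550)<60)&(abs(W[...,1]-28)<60); print(fit(W[m][:,:2]),m.sum())
im,d=manip.get_image("top"); print(board(im)[1])
E
python3 go.py 552.4 -288 26 -88
```

```text
clock: 24.45
tool_pos: [547.4, -169.8, 25.7]
orientation: [[0.035, -0.004, 0.999], [-0.999, 0.008, 0.035], [-0.008, -1.0, -0.003]]
force: [-2.2, 12.3, 9.3]
finger_gap: 25.0
clock: 24.95
tool_pos: [548.9, -183.1, 25.7]
orientation: [[0.037, -0.002, 0.999], [-0.999, 0.009, 0.037], [-0.009, -1.0, -0.002]]
force: [-1.4, 12.7, 8.4]
finger_gap: 24.6
clock: 25.45
tool_pos: [549.6, -198.2, 25.7]
orientation: [[0.037, -0.002, 0.999], [-0.999, 0.009, 0.037], [-0.009, -1.0, -0.002]]
force: [-0.2, 12.4, 8.3]
finger_gap: 24.9
(array([554.75159223,  17.62911821]), np.float64(21.999177117232588)) 245
[[ 449.25018   83.36558]
 [ 460.4532  -214.92706]
 [ 640.02826 -208.18277]
 [ 628.82526   90.10986]]
pos [ 549.6 -199.3   25.7] F [-0.1 11.1  8.8] gap 24.4 t 25.55 q [ 0.27  0.57  0.07  1.66 -0.06  0.91 -1.17]
tool y [-0.002  0.008 -1.   ] dist 88.8 shift [ 0.5918 -0.0062 -0.0025] turn [ 0.0003  0.0002 -0.0012] min rows 2
```

Vase and board are moving together (both −30 mm). Continuing.

```bash
python3 -m jog '[[0.008,0,0,0,0,0],[0.014,0,0,0,0,0],[0.02,0,0,0,0,0],[0.025,0,0,0,0,0],[0.027,0,0,0,0,0]]'; python3 -m jog '[[0.027,0,0,0,0,0],[0.027,0,0,0,0,0],[0.027,0,0,0,0,0],[0.027,0,0,0,0,0],[0.027,0,0,0,0,0]]';python3 -m jog '[[0.027,0,0,0,0,0],[0.027,0,0,0,0,0],[0.027,0,0,0,0,0],[0.027,0,0,0,0,0],[0.027,0,0,0,0,0]]'; python3 -m jog '[[0.027,0,0,0,0,0],[0.027,0,0,0,0,0],[0.027,0,0,0,0,0],[0.027,0,0,0,0,0],[0.027,0,0,0,0,0]]'; python3 -m jog '[[0.027,0,0,0,0,0],[0.022,0,0,0,0,0],[0.015,0,0,0,0,0],[0.008,0,0,0,0,0],[0,0,0,0,0,0]]';  python3 go.py 552.4 -288 26 -88
```

```text
clock: 26.05
tool_pos: [550.2, -212.0, 25.7]
orientation: [[0.037, -0.002, 0.999], [-0.999, 0.009, 0.038], [-0.009, -1.0, -0.002]]
force: [-0.1, 12.7, 7.8]
finger_gap: 25.2
clock: 26.55
tool_pos: [550.9, -232.4, 25.7]
orientation: [[0.037, -0.002, 0.999], [-0.999, 0.009, 0.037], [-0.009, -1.0, -0.002]]
force: [0.1, 11.6, 8.7]
finger_gap: 24.8
clock: 27.05
tool_pos: [551.6, -252.6, 25.6]
orientation: [[0.037, -0.002, 0.999], [-0.999, 0.01, 0.037], [-0.01, -1.0, -0.002]]
force: [-0.3, 12.1, 8.7]
finger_gap: 24.7
clock: 27.55
tool_pos: [552.4, -272.8, 25.7]
orientation: [[0.037, -0.002, 0.999], [-0.999, 0.01, 0.037], [-0.01, -1.0, -0.002]]
force: [-0.5, 12.4, 8.0]
finger_gap: 25.0
clock: 28.05
tool_pos: [552.7, -284.2, 25.7]
orientation: [[0.036, -0.002, 0.999], [-0.999, 0.009, 0.037], [-0.009, -1.0, -0.002]]
force: [-0.9, 10.9, 8.2]
finger_gap: 25.3
pos [ 552.7 -284.2   25.7] F [-0.9 10.9  8.2] gap 25.3 t 28.05 q [ 0.4   0.64  0.08  1.55 -0.07  0.97 -1.03]
tool y [-0.002  0.009 -1.   ] dist 3.8 shift [ 0.0252 -0.0022 -0.0029] turn [ 0.0003  0.0003 -0.0014] min rows 1
```

```bash
python3 -m jog '[[-0.02,-0.01,0,0,0,0],[-0.025,-0.01,0,0,0,0],[0,0,0,0,0,0]]'; python3 -m jog '[[0,0,0,0,0,0],[0,0,0,0,0,0],[0,0,0,0,0,0],[0,0,0,0,0,0]]' 0.45; python3 -m jog '[[0,-0.06,0,0,0,0],[0,-0.15,0,0,0,0],[0,-0.3,0,0,0,0],[0,-0.3,0,0,0,0],[0,-0.3,0,0,0,0]]'; python3 -m jog '[[0.2,-0.3,0,0,0,0],[0.3,-0.1,-0.1,0,0,0],[0.3,0,-0.1,0,0,0],[0.1,0,0,0,0,0],[0,0,0,0,0,0]]'; python3 - <<'E'
from meas import *
im,d=manip.get_image("side"); cv2.imwrite("pics/side11.png",im)
W=cloud("side",d)
for lo,hi in((218,229),(62,76)):
  m=(d>0)&(W[...,2]>lo)&(W[...,2]<hi)&(abs(W[...,0]-555)<60)&(abs(W[...,1]+70)<60); print("vase",fit(W[m][:,:2]),m.sum())
im,d=manip.get_image("top"); cv2.imwrite("pics/top11.png",im); b=board(im); print(b)
W=cloud("top",d)
for nm,p,h,R in(("jar",(722,215),85,45),("bowl",(736,40),55,75),("beaker",(525,-182),118.5,48)):
    X=W[(d>0)&(abs(W[...,2]-h)<12)&(abs(W[...,0]-p[0])<R)&(abs(W[...,1]-p[1])<R)]; print(nm,cv2.minEnclosingCircle(X[:,:2].astype(np.float32)))
cv2.imwrite("pics/c11.png",np.hstack([cv2.resize(im[140:300,120:420],(400,213)),cv2.resize(cv2.imread("pics/side11.png"),(400,300))[:213]]))
E
```

```text
clock: 28.35
tool_pos: [549.7, -284.6, 26.5]
orientation: [[0.031, -0.004, 1.0], [-1.0, 0.0, 0.031], [-0.0, -1.0, -0.004]]
force: [2.5, 2.3, -7.2]
finger_gap: 24.8
clock: 28.75
tool_pos: [549.3, -287.3, 27.8]
orientation: [[0.03, -0.004, 1.0], [-1.0, -0.003, 0.03], [0.003, -1.0, -0.004]]
force: [-0.5, -0.5, 0.0]
finger_gap: 47.0
clock: 29.25
tool_pos: [549.9, -286.1, 196.4]
orientation: [[0.031, -0.004, 1.0], [-1.0, -0.002, 0.031], [0.002, -1.0, -0.004]]
force: [1.3, -0.4, 0.8]
finger_gap: 47.2
clock: 29.75
tool_pos: [521.9, -424.0, 251.2]
orientation: [[0.024, -0.006, 1.0], [-1.0, -0.005, 0.024], [0.005, -1.0, -0.006]]
force: [0.8, 0.1, -0.2]
finger_gap: 47.2
vase (array([558.47655982, -67.5715448 ]), np.float64(21.620387968724174)) 192
vase (array([558.66518184, -69.86215927]), np.float64(46.02750162605816)) 214
(((546.3638916015625, -147.3781280517578), (179.72052001953125, 300.506103515625), 1.4486078023910522), array([[ 4.5273389e+02,  5.5521154e-01],
       [ 4.6033081e+02, -2.9985486e+02],
       [ 6.3999390e+02, -2.9531146e+02],
       [ 6.3239697e+02,  5.0986023e+00]], dtype=float32))
jar ((722.3236694335938, 214.6225128173828), 30.54071617126465)
bowl ((737.048095703125, 40.005245208740234), 61.931007385253906)
beaker ((523.3486328125, -184.17074584960938), 34.08466720581055)
```

View pics/c11.png

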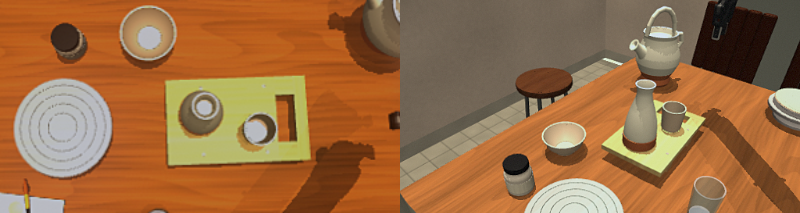

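Both pots stand on the board at crop (203,110) and (260,130). The board is about 113 mm from the wheel, and the jar and bowl haven't moved. Handing in.

```bash
python3 -c "
from plant import manip
print(manip.hand_in())"
```

```text
the job is handed in; nothing more can be done
None
```

The job is done and handed in at about 30 s. The vase stands upright on the ware board beside the beaker, with the board drawn back clear of the wheel.

**What I did**
- **Board to wheel:** I gripped the bar through the slot and pushed the board until it stopped against the wheel head. Its centreline was within about 1 mm of the wheel axis.
- **Vase across:** I pushed the vase on its bare foot with two tilted, spread fingertips touching below the glaze. The push force stayed around 2–4 N.
- **Board back:** I gripped the bar again and drew the loaded board back about 115 mm.

**Last checks**
- **Gap to the wheel:** about 113 mm.
- **Vase:** lip and foot centres agree within about 2 mm, so it is upright. Its whole foot is on the board, at least 20 mm from the end, and it clears the beaker by about 40 mm.
- **Beaker:** it is still standing where it was on the board, within about 1–2 mm.
- **Jar and bowl:** unmoved, within 1 mm.
- **Robot:** clear of everything.

**Disagreements**
- The board turned about 0.5° while being drawn back and released, and I left it.
- The fingertips met the vase about 6 mm later than I had calculated. The pictures still showed them touching only the foot, below the glaze.

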